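# Bring a ratcheted drawing board down to its second notch

### The arm

A 6-joint arm with a two-finger parallel gripper is mounted at the origin on the work surface. World frame = base frame: x ahead of the robot, y to its left, z up, the work surface at z = 0. Lengths are in mm, angles in rad, forces in N, time in s.
With the tool pointing down it reaches from about 275 to 850 mm from the base axis. Payload 5.2 kg.
Tool frame: the origin (TCP) lies midway between the tips of the shut fingers; the grasp point (between the pads) lies 19 mm behind it; z points along the fingers, y is the direction in which the jaws open and shut (so a half turn about z gives the same grasp; the last joint's range is limited). The gripper opens to 85 mm and grips with 20 to 120 N. Pads are 22 mm wide; open, the fingers measure 114 mm over their backs; the gripper's body (76 mm by 85 mm) begins 54 mm behind the grasp point. The pads swing forward as they close: fully open they stand 13 mm farther back than shut.
Start: joints at [1.067, 0.259, 1.535, -0, 1.348, -0.203], TCP at [162.934, 525.317, 231.31] pointing down, gripper open.
Joint ranges: [-3.14, 3.14], [-0.91, 2.08], [0.19, 2.58], [-1.22, 4.36], [0.22, 2.71], [-3.12, 3.12]. Speed limits (rad/s): [2.57, 2.57, 3.14, 3.14, 3.14, 3.14].

### API

Orientations are given as a 3x3 rotation matrix whose columns are the frame's x, y, z axes.
In Python, from rig import get_obs, read_camera, hand_in, trace gives the robot as it stands.
- The arm moves only by the shell command python3 -m handwheel 'ROWS' [FORCE]. ROWS is JSON, a list that holds one entry, the list of rows, each a list of 7 numbers: the closure, from 0 (fully open) to 1 (shut), then the shift along the tool's x, y, z in cm, then the turn, a rotation vector about the tool's x, y, z in rad. In form: [[[grip, x, y, z, wx, wy, wz], ...]]. A call has exactly 10 rows; each row shifts and turns the commanded pose from where the row before left it, along the tool's axes as they then stand; what a row does not reach is not made up. A row lasts 1/8 s, in which the tool goes at most 62.5 mm and 10.7 degrees, less where a joint would pass 70% of its speed; a pose out of reach is approached as far as the arm can. A call is refused whole if a number of a shift passes 6.25 or a number of a turn 0.188, either way. A call with a gripper value outside its range is refused whole. The fingers move at their own pace and stop on an object; FORCE is the grip in N (left out, the last holds). Time passes only in rows, so rows that do not move let the fingers close, or fill a call up. It gives the time, the measured TCP pose, the force and the opening at its end, in the units of the state.
- get_obs(): the state, without advancing time (a new reading comes with each control period).
- read_camera(name): name is "scene" or "top" or "wrist"; returns a dict with "img" (420x560x3 uint8, red, green, blue), "K" (3x3 intrinsics, pixels), "rvec" (rotation vector, rad) and "tvec" (3), from world to camera coordinates, as OpenCV has them. Camera axes: x right, y down, z forward; pixel columns grow to the right and rows downward; lengths in mm; the calibration is good to about 2 mm. A picture is of the moment at which its call begins. There is no depth.
- hand_in(): hands the job in, once; it reports no verdict.
Trained networks look in a picture, given as the dict that the camera call returned (one of the last four; its "shot" number tells which), for a name from the list of things; names that differ only in an ending like _2 or _b are one class to them, and where a whole thing is asked for, a point or a joint stands for the part that bears it (a point fixed in the world has none). Each returns a list of dicts, best first, with "confidence" (0 to 1); they miss things now and then, are a little off and sometimes report something else, mostly with a low value. They report only what shows in the picture. A call takes as long as a camera call.
- trace(name, picture): "pixels" (420x560 bool, what is visible of it) and "point" ([column, row] in pixels, amid what is visible of it).
The state is a dict: "t": time; "qpos": joint angles; "joint_vel": joint speeds; "joint_efforts": joint torques, N m; "tcp_pos": TCP position; "orientation": TCP orientation; "wrist_force": force on the tool from outside, world axes, zero at the start; "ft_torque": the same for the moment, N m; "width": finger opening in mm.
Only numpy, scipy, OpenCV 4.12 (cv2) and the standard library are available. Lean on these libraries where they do the work, as an engineer would, in place of code of your own. Each camera call takes 0.05 s, during which the arm holds its last target.

### The job

The drawing board on the desk is propped too steep. Its ratchet will not let it down: take the blue bar, raise the board past its top notch, pressing gently against the orange spring stop until the red pawl flips over by itself (do not force the stop, and do not touch the pawl), then guide the board all the way down flat without letting it drop. Then raise it again to its second notch counted from flat, leave it resting there on the pawl, let go, and disturb nothing else on the desk.

Things in the scene. Friction and masses are not known exactly. Their poses are not given: they have to be found in the camera images.
- board (a joint): tilt of the drawing board about the hinge along its low edge (nearest the robot), rad: 0 = flat on its rests, grows as the far edge rises. A ratchet at its right side (seen from the robot) lets it rise and catches it at four notches, near 0.16, 0.33, 0.50, 0.67; each stand's ratchet is clamped higher or lower, so all four shift together by up to 0.04. It starts resting on the third.
- board_mid (a point): middle of the board's drawing side. Wooden board 215 x 240 x 12 mm with a paper drawing, 0.64 to 0.94 kg with its fittings: 3 to 5 N at the bar hold it up; a damper in the hinge adds about 0.25 N there for each 0.1 rad/s while raising. To take a notch, raise the board 0.05 to 0.12 rad past it, then let it sink slowly onto it. Axes: as for bar.
- bar (a point): centre of the round blue grip bar beyond the board's far edge: 14 mm thick, 130 mm long between its arms, parallel to the hinge, 260 mm from it in the board's plane; its axis stands 40 mm off the board's edge, with free space below. It moves on an arc about the hinge; it may turn within the grip. Axes: the board's (x from hinge to bar, y along the bar, z out of the drawing side).
- hinge (a point): middle of the hinge axis, 95 mm above the desk, fixed on the grey stand. Axes: x level from the hinge towards the bar side, y along the hinge axis, z up. The bar's centre lies at x = 0.26 cos(tilt), y = 0, z = 0.26 sin(tilt) from here.
- pawl (a joint): steel ratchet pawl, rad: 0 = leaning in, ready to catch (it nods out to 0.2 as a notch passes); past 0.4 a toggle spring snaps it to 0.85 = thrown over, clear of the notches, and the board can sink freely. It is thrown over at the top of the board's travel; coming down flat cocks it again, with a small snap near 0.1 rad of tilt. Only the board is to move it.
- pawl_knob (a point): red ball, 24 mm across, on the upper end of the pawl, beside the board's right edge; it leans towards the hinge when the pawl is ready and away from it when thrown over. Not to be touched.
- plunger: orange spring stop, 12 mm across, pointing down from the steel bracket at the board's right edge; origin: centre of its lower face. A pin of the board meets it near 0.82 rad (up to 0.06 either way). It yields at 6 N, then 6 N more per mm, solid after 3 mm; 1 mm is 0.011 rad. The pawl goes over at 8 to 24 N on it (felt as some 2 to 7 N more at the bar). Over 28 N on it (7 to 10 N more at the bar) is forcing it.
- flask_mid (a point): bystander: plain steel vacuum flask, 68 mm across, 215 mm tall; point at its middle
- mug_mid (a point): bystander: white mug, 80 mm across, 90 mm tall; point at its middle
- fitting_mid (a point): bystander: brass pipe fitting, 36 mm across, 50 mm tall; point at its middle
- loupe_mid (a point): bystander: black magnifier, 44 mm across, 28 mm tall; point at its middle
- tape_mid (a point): bystander: yellow roll of tape, 90 mm across, 20 mm tall; point at its middle
- rule_case_mid (a point): bystander: flat blue case, 200 x 45 x 18 mm; point at its middle

How it is judged (in metres and radians):
On the way, in this order (a step that is already met when the one before it is completed fails the run):
1. the board is raised past its top notch and throws the pawl over (value of joint each of pawl, board above 0.7 rad), for 0.1 s.
2. the board is brought down flat, and the pawl is cocked again (value of joint board below 0.03 rad and value of joint pawl below 0.1 rad), for 0.1 s.
At the end, for the whole second after the job is handed in: the board rests still on its pawl at the second notch from flat (tilt 0.28 to 0.38 rad), pawl leaning in (below 0.1 rad), let go (value of joint board between 0.28 and 0.38 rad and value of joint pawl below 0.1 rad and velocity of joint board between -0.05 and 0.05 rad/s); the robot touches nothing.
It fails at once if the spring stop is forced (over 28 N on it) (contact force between board and plunger above 28 N).
It fails at once if the board is let drop (sinks faster than 1 rad/s with the pawl thrown over, or onto its rests) (velocity of joint board below -1 rad/s and (value of joint pawl above 0.5 rad or value of joint board below 0.25 rad)).
It fails at once if the robot touches the pawl (contact force between any of the fingers, the arm and pawl above 0.5 N).
It fails at once if a bystander is shifted more than 25 mm (distance of any of flask_mid, mug_mid, fitting_mid, loupe_mid, tape_mid, rule_case_mid from where it was at the start of the episode above 0.025 m).
It also fails if it takes over 67 s, if anything falls off the work surface, if the arm or the gripper's body presses on something with over 40 N, if the wrist force passes 120 N, or if a joint passes its speed limit or range.

## Working session

There is one attempt and no reset: what is moved stays moved. The work goes in short steps, Python scripts to look and compute and a shell command to move; the robot and the scene stay as the last step left them, time stands still between calls to the robot, and variables do not carry over. Pictures are saved under pics/ and viewed, and the job is handed in when it is done.

```bash
mkdir -p pics; ls
python3 - <<'E'
from rig import *
import cv2,numpy as np
o=get_obs(); print({k:np.round(v,3).tolist() for k,v in o.items()})
for n in ["scene","top","wrist"]:
    p=read_camera(n); cv2.imwrite(f"pics/{n}0.png",p["img"][:,:,::-1])
    print(n,np.round(p["K"],1).tolist(),np.round(p["rvec"],4),np.round(p["tvec"],1))
    for k in ["bar","pawl_knob","plunger","board_mid"]:
        r=trace(k,p); print(k,[(np.round(x["point"],1).tolist(),round(x["confidence"],2),int(x["pixels"].sum())) for x in r[:3]])
E
```

```text
pics
{'t': 0.0, 'qpos': [1.067, 0.259, 1.536, 0.0, 1.348, -0.203], 'joint_vel': [0.0, 0.001, -0.001, 0.001, -0.0, -0.0], 'joint_efforts': [0.002, -44.604, -29.057, -0.0, 0.012, -0.0], 'tcp_pos': [162.673, 524.836, 230.466], 'orientation': [[-0.955, 0.296, -0.001], [0.296, 0.955, -0.002], [0.0, -0.002, -1.0]], 'wrist_force': [-0.679, 0.184, 0.525], 'ft_torque': [-0.023, -0.026, -0.0], 'width': 85.377}
scene [[515.0, 0.0, 284.5], [0.0, 515.0, 207.3], [0.0, 0.0, 1.0]] [ 2.0153  1.0589 -0.5516] [-304.9 -160.2 1856.2]
bar [([264.5, 201.1], 0.8, 2414)]
pawl_knob [([227.6, 236.6], 0.73, 263)]
plunger []
board_mid [([268.0, 199.7], 0.98, 2197)]
top [[484.7, 0.0, 284.8], [0.0, 484.7, 207.4], [0.0, 0.0, 1.0]] [ 2.1431 -2.1916  0.0938] [  19.1  532.7 1627.2]
bar []
pawl_knob [([213.8, 169.0], 0.68, 595)]
plunger []
board_mid [([293.6, 211.8], 0.94, 5470), ([290.6, 213.0], 0.43, 7923)]
wrist [[307.3, 0.0, 277.1], [0.0, 307.3, 213.5], [0.0, 0.0, 1.0]] [-2.3328 -1.7189 -0.2494] [-550.2  -36.9  380.2]
bar []
pawl_knob []
plunger []
board_mid []
```

View pics/scene0.png

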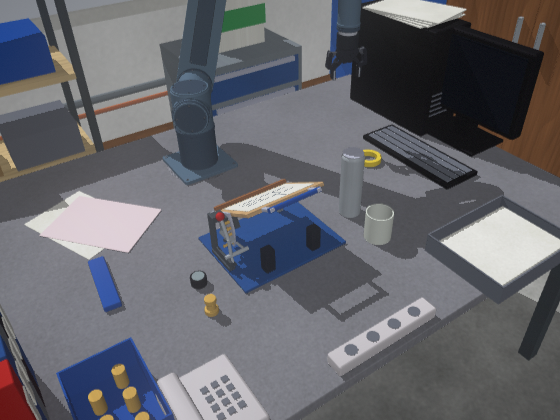

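View pics/top0.png

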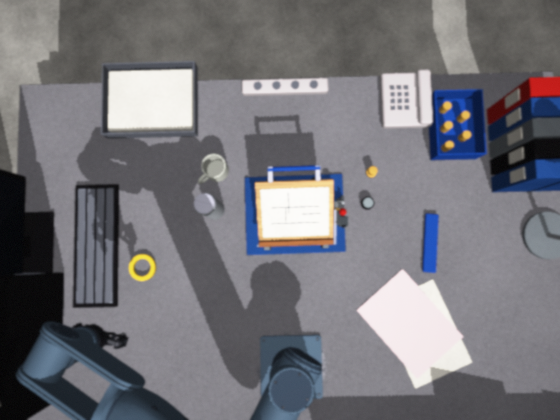

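View pics/wrist0.png

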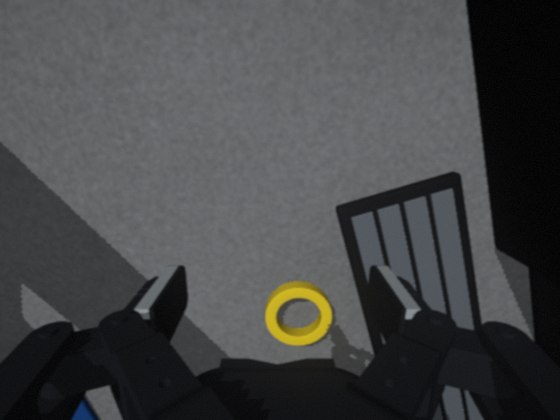

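Run:
```python
import cv2
t=cv2.imread("pics/top0.png");cv2.imwrite("pics/topz.png",cv2.resize(t[145:265,230:360],None,fx=6,fy=5,interpolation=2)[:600])
t=cv2.imread("pics/scene0.png");cv2.imwrite("pics/scenez.png",cv2.resize(t[165:285,195:350],None,fx=5,fy=5,interpolation=2))
```

```text
(no output)
```

View pics/topz.png

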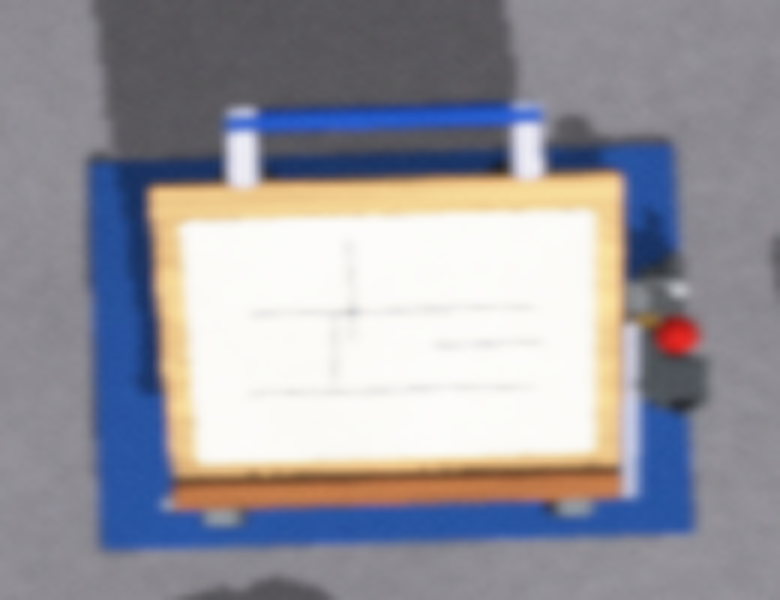

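View pics/scenez.png

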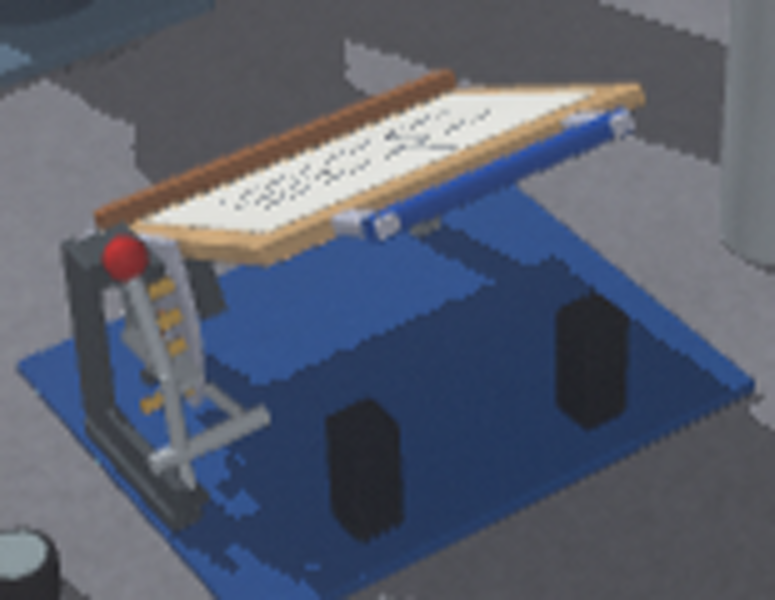

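```bash
cat > h.py <<'E'
import numpy as np,cv2
from scipy.optimize import least_squares
def proj(p,X): return cv2.projectPoints(np.asarray(X,float).reshape(-1,3),np.asarray(p["rvec"],float),np.asarray(p["tvec"],float),np.asarray(p["K"],float),None)[0][:,0]
def tri(ps,uvs):
    P=[np.asarray(p["K"])@np.hstack([cv2.Rodrigues(np.asarray(p["rvec"],float))[0],np.asarray(p["tvec"],float).reshape(3,1)]) for p in ps]
    X=cv2.triangulatePoints(P[0],P[1],np.array(uvs[0],float).reshape(2,1),np.array(uvs[1],float).reshape(2,1))[:,0];return X[:3]/X[3]
E
python3 - <<'E'
from h import *; from rig import *
s=read_camera("scene");t=read_camera("top")
T=lambda a,b:[230+a/6,145+b/5]; S=lambda a,b:[195+a/5,165+b/5]
for n,a,b in [("barL",T(228,123),S(628,122)),("barR",T(542,114),S(380,227)),("boardfarR",T(626,174),S(268,252)),("boardfarL",T(148,187),S(640,92)),("knob",T(677,336),S(125,257))]:
    X=tri([t,s],[a,b]);print(n,X.round(1),np.round(proj(t,X)-a,1),np.round(proj(s,X)-b,1))
def m(v):
    x,y,yaw,ti=v;c=np.array([x,y,95]);ex=np.array([np.cos(yaw),np.sin(yaw),0]);ey=np.array([-np.sin(yaw),np.cos(yaw),0])
    return c+ex*260*np.cos(ti)+[0,0,260*np.sin(ti)],ey
def r(v):
    b,ey=m(v);e=[]
    for k,sg,ty in ((("L"),1,0),("R",-1,0)):
        X=b+sg*76*ey
        e+=list(proj(t,X)[0]-(T(228,123) if sg>0 else T(542,114)))+list(proj(s,X)[0]-(S(628,122) if sg>0 else S(380,227)))
    return e
q=least_squares(r,[300,-20,0,.5]);print(q.x,q.fun.round(1),m(q.x))
for k in ["flask_mid","mug_mid","loupe_mid","fitting_mid"]:
    a=trace(k,t);b=trace(k,s)
    if a and b: print(k,tri([t,s],[a[0]["point"],b[0]["point"]]).round(0),a[0]["confidence"],b[0]["confidence"])
E
```

```text
barL [631.9  56.1 221.1] [[-0.7 -0.5]] [[-0.9  0.1]]
barR [634.4 -99.9 223.9] [[-1.5 -0.8]] [[-1.9  0.2]]
boardfarR [ 599.1 -143.2  205.8] [[-1.4 -0.7]] [[-1.7  0.1]]
boardfarL [594.7  96.  203.5] [[0.1 0. ]] [[ 0.1 -0. ]]
knob [ 502.3 -173.7  154.8] [[-0.6 -0.3]] [[-0.7  0. ]]
[ 4.06901185e+02 -2.33469934e+01  7.51829105e-03  5.13224667e-01] [-0.2 -0.9 -1.2  0.  -2.3 -0.6 -1.2  0.1] (array([633.39788208, -21.6440932 , 222.65714366]), array([-0.00751822,  0.99997174,  0.        ]))
flask_mid [535. 256. 108.] 0.77 0.86
mug_mid [672. 251.  33.] 0.93 0.58
loupe_mid [ 543. -272.    6.] 0.42 0.84
fitting_mid [ 644. -299.   23.] 0.67 0.81
```

```bash
cat >> h.py <<'E'
from scipy.spatial.transform import Rotation as Ro
def plan(waypts,n=10,Rt=None):
    """print cm shift rows in tool frame from present pose; waypts list of (xyz, nrows); turn spread over all rows to Rt"""
    from rig import get_obs
    o=get_obs();p=np.array(o["tcp_pos"]);R=np.array(o["orientation"])
    tot=sum(w[1] for w in waypts);w=np.zeros(3)
    if Rt is not None: w=Ro.from_matrix(R.T@Rt).as_rotvec()/tot
    for X,k in waypts:
        st=(np.array(X)-p)/k
        for i in range(k):
            print(np.round(R.T@st/10,2),np.round(w,3)); R=R@Ro.from_rotvec(w).as_matrix()
        p=np.array(X,float)
yaw=0.017
RT=np.array([[-np.sin(yaw),np.cos(yaw),0],[np.cos(yaw),np.sin(yaw),0],[0,0,-1.]])
E
python3 - <<'E'
from h import *
plan([((250,430,380),4),((560,60,380),9),((634,-22,340),3)],Rt=RT)
E
```

```text
[-2.79 -1.63 -3.72] [-0.     0.     0.078]
[-2.9  -1.41 -3.72] [-0.     0.     0.078]
[-3.01 -1.18 -3.72] [-0.     0.     0.078]
[-3.09 -0.94 -3.72] [-0.     0.     0.078]
[-5.18 -1.38 -0.  ] [-0.     0.     0.078]
[-5.28 -0.97 -0.  ] [-0.     0.     0.078]
[-5.34 -0.55 -0.  ] [-0.     0.     0.078]
[-5.36 -0.13 -0.  ] [-0.     0.     0.078]
[-5.36  0.29 -0.  ] [-0.     0.     0.078]
[-5.32  0.71 -0.  ] [-0.     0.     0.078]
[-5.24  1.12 -0.  ] [-0.     0.     0.078]
[-5.14  1.53 -0.  ] [-0.     0.     0.078]
[-5.01  1.93 -0.  ] [-0.     0.     0.078]
[-3.26  1.71  1.33] [-0.     0.     0.078]
[-3.12  1.96  1.33] [-0.     0.     0.078]
[-2.96  2.2   1.33] [-0.     0.     0.078]
```

```bash
python3 -m handwheel '[[[0.5,-2.8,-1.6,-3.7,0,0,0.078],[0.5,-2.9,-1.4,-3.7,0,0,0.078],[0.5,-3,-1.2,-3.7,0,0,0.078],[0.5,-3.1,-0.95,-3.7,0,0,0.078],[0.5,-5.2,-1.4,0,0,0,0.078],[0.5,-5.3,-1,0,0,0,0.078],[0.5,-5.3,-0.55,0,0,0,0.078],[0.5,-5.4,-0.1,0,0,0,0.078],[0.5,-5.4,0.3,0,0,0,0.078],[0.5,-5.3,0.7,0,0,0,0.078]]]' 20
python3 - <<'E'
from h import *
plan([((560,60,380),3),((634,-22,340),4),((634,-22,340),3)],Rt=RT)
E
```

```text
t: 2.5
tcp_pos: [458.7, 181.5, 379.5]
orientation: [[-0.468, 0.884, 0.001], [0.884, 0.468, 0.0], [-0.0, 0.001, -1.0]]
wrist_force: [1.0, 0.5, 0.5]
width: 42.5
[-5.16  1.09 -0.02] [ 0.    -0.     0.047]
[-5.1   1.33 -0.02] [ 0.    -0.     0.047]
[-5.04  1.57 -0.02] [ 0.    -0.     0.047]
[-2.56  1.04  1.  ] [ 0.    -0.     0.047]
[-2.5   1.16  1.  ] [ 0.    -0.     0.047]
[-2.45  1.28  1.  ] [ 0.    -0.     0.047]
[-2.38  1.39  1.  ] [ 0.    -0.     0.047]
[0. 0. 0.] [ 0.    -0.     0.047]
[0. 0. 0.] [ 0.    -0.     0.047]
[0. 0. 0.] [ 0.    -0.     0.047]
```

```bash
python3 -m handwheel '[[[0.5,-5.2,1.1,0,0,0,0.047],[0.5,-5.1,1.3,0,0,0,0.047],[0.5,-5,1.6,0,0,0,0.047],[0.5,-2.6,1,1,0,0,0.047],[0.5,-2.5,1.2,1,0,0,0.047],[0.5,-2.4,1.3,1,0,0,0.047],[0.5,-2.4,1.4,1,0,0,0.047],[0.5,0,0,0,0,0,0.047],[0.5,0,0,0,0,0,0.047],[0.5,0,0,0,0,0,0.047]]]'
python3 - <<'E'
from h import *; from rig import *
plan([((634,-22,340),1)],Rt=RT)
for n in ["wrist","scene","top"]:
    p=read_camera(n); cv2.imwrite(f"pics/{n}1.png",p["img"][:,:,::-1])
    if n=="wrist":
        np.savez("w1",**{k:p[k] for k in("img","K","rvec","tvec")})
        for dx in (0,): print(proj(p,[(633.4,-21.6,222.6),(633.4+.6,-21.6-76,222.6),(633.4-.6,-21.6+76,222.6)]).round(1))
E
```

```text
t: 3.75
tcp_pos: [634.3, -19.7, 338.6]
orientation: [[-0.018, 1.0, -0.001], [1.0, 0.018, 0.0], [0.0, -0.001, -1.0]]
wrist_force: [0.5, -0.4, -0.4]
width: 42.8
[-0.23 -0.04 -0.14] [-0.001 -0.     0.001]
[[276.4 211.1]
 [275.7 288.1]
 [277.3 120.7]]
```

View pics/wrist1.png

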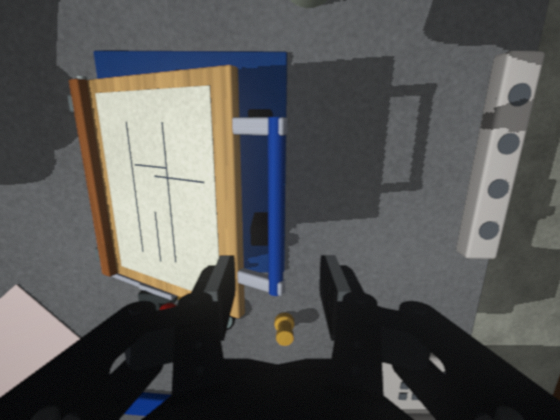

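View pics/scene1.png

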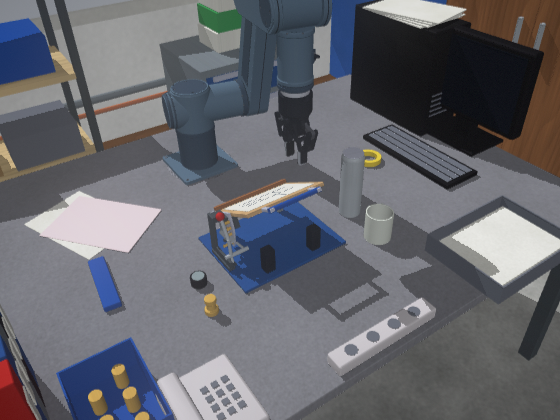

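```bash
python3 - <<'E'
from h import *
d=np.load("w1.npz");im=d["img"].astype(int);p=d
for r in range(140,275,15):
    c=np.where((im[r,255:300,2]>110)&(im[r,255:300,2]>2*im[r,255:300,0]))[0]+255
    print(r,c.min() if len(c) else None,c.max() if len(c) else None)
C=-cv2.Rodrigues(d["rvec"])[0].T@d["tvec"];print("cam",C)
print(proj(p,[(635,-21.6-y,222.6) for y in (-50,0,50)]),proj(p,[(638,-21.6-y,222.6) for y in (-50,0,50)]))
print(proj(p,[(635,-21.6,222.6-5),(635,-21.6,227.6)]))
E
python3 - <<'E'
import cv2
t=cv2.imread("pics/wrist1.png");cv2.imwrite("pics/w1z.png",cv2.resize(t[100:310,200:350],None,fx=4,fy=2.8,interpolation=2))
E
```

```text
140 268 279
155 268 279
170 268 278
185 268 278
200 268 278
215 269 278
230 269 278
245 269 278
260 255 278
cam [632.69097985  53.36630719 481.84117655]
[[279.39744313 153.38230789]
 [278.25117523 211.12667448]
 [277.21999024 263.07362754]] [[283.00372788 153.44816455]
 [281.66693267 211.18592775]
 [280.464342   263.12723814]]
[[278.23219886 209.57183139]
 [278.27083776 212.73773742]]
```

View pics/w1z.png

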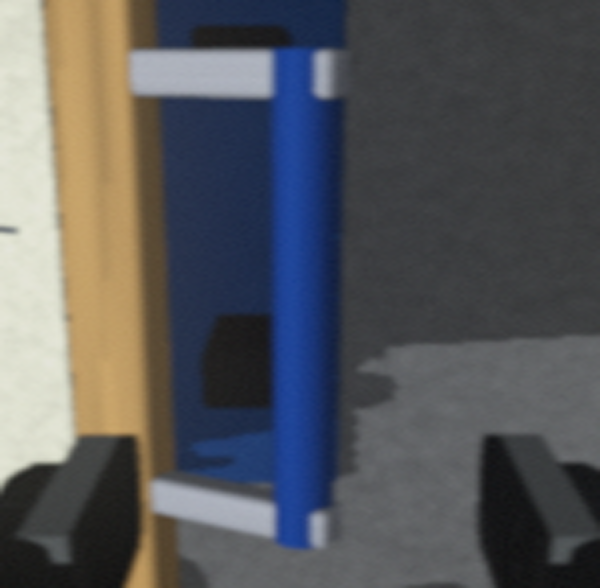

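```bash
python3 -m handwheel '[[[0.65,-0.2,0.2,2,0,0,0],[0.65,0,0,2,0,0,0],[0.65,0,0,2,0,0,0],[0.65,0,0,2,0,0,0],[0.65,0,0,1.5,0,0,0],[0.65,0,0,1.3,0,0,0],[0.65,0,0,1,0,0,0],[0.65,0,0,0.8,0,0,0],[0.65,0,0,0.5,0,0,0],[0.65,0,0,0.2,0,0,0]]]'
python3 - <<'E'
from h import *; from rig import *
print(get_obs()["qpos"])
for n in ["wrist","scene"]:
    p=read_camera(n); im=p["img"][:,:,::-1]
    if n=="scene": im=cv2.resize(im[100:280,190:370],None,fx=3.3,fy=3.3,interpolation=2)
    cv2.imwrite(f"pics/{n}2.png",im)
E
```

```text
t: 5.15
tcp_pos: [636.1, -22.0, 206.2]
orientation: [[-0.02, 1.0, 0.0], [1.0, 0.02, -0.0], [-0.0, 0.0, -1.0]]
wrist_force: [0.3, 0.3, 0.2]
width: 30.1
[-2.09471915e-01  4.29554024e-01  1.34994517e+00 -1.00315083e-05
  1.36200233e+00 -2.29432734e-01]
```

View pics/wrist2.png

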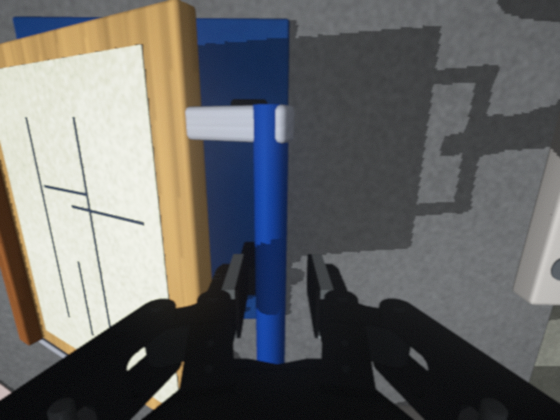

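View pics/scene2.png

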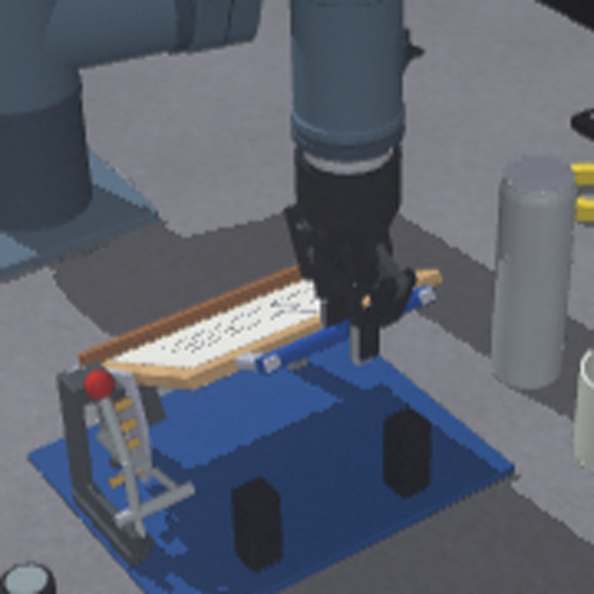

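The fingers straddle the bar (wrist view: bar at column ~271, fingers at 238 and 318). I'll centre, then close.

```bash
python3 -m handwheel '[[[0.65,0,-0.25,0,0,0,0],[0.75,0,0,0,0,0,0],[1,0,0,0,0,0,0],[1,0,0,0,0,0,0],[1,0,0,0,0,0,0],[1,0,0,0,0,0,0],[1,0,0,0,0,0,0],[1,0,0,0,0,0,0],[1,0,0,0,0,0,0],[1,0,0,0,0,0,0]]]' 30; python3 -c "
from rig import *;o=get_obs();print(o['tcp_pos'],o['wrist_force'],o['ft_torque'])"
```

```text
t: 6.5
tcp_pos: [633.4, -22.0, 206.2]
orientation: [[-0.02, 1.0, -0.0], [1.0, 0.02, 0.0], [0.0, -0.0, -1.0]]
wrist_force: [-4.0, -0.4, 1.7]
width: 12.9
[633.38097023 -21.96380526 206.24394006] [-3.98991164 -0.42386697  1.71676902] [-0.02345386  0.59812341 -0.08688309]
```

```bash
cat >> h.py <<'E'
def arc(ths,yaw=0.018):
    P=lambda t:np.array([26*np.cos(t),26*np.sin(t)])
    for a,b in zip(ths[:-1],ths[1:]):
        d=P(b)-P(a); print("th%.3f y %.2f z %.2f"%(b,d[0],-d[1]))
def est(hx=406.9):
    from rig import get_obs
    o=get_obs();print("t",o["t"],"tcp",np.round(o["tcp_pos"],1),"F",np.round(o["wrist_force"],1),"M",np.round(o["ft_torque"],2),"w",o["width"])
E
python3 -c "
from h import *
arc([.513+.025*i for i in range(9)])"
```

```text
th0.538 y -0.33 z -0.56
th0.563 y -0.34 z -0.55
th0.588 y -0.35 z -0.55
th0.613 y -0.37 z -0.54
th0.638 y -0.38 z -0.53
th0.663 y -0.39 z -0.52
th0.688 y -0.41 z -0.51
th0.713 y -0.42 z -0.50
```

```bash
python3 -m handwheel '[[[1,0,-0.33,-0.56,0,0,0],[1,0,-0.34,-0.55,0,0,0],[1,0,-0.35,-0.55,0,0,0],[1,0,-0.37,-0.54,0,0,0],[1,0,-0.38,-0.53,0,0,0],[1,0,-0.39,-0.52,0,0,0],[1,0,-0.41,-0.51,0,0,0],[1,0,-0.42,-0.5,0,0,0],[1,0,0,0,0,0,0],[1,0,0,0,0,0,0]]]' 40
python3 - <<'E'
from h import *; from rig import *
est()
for n in ["top","scene"]:
    p=read_camera(n); im=p["img"][:,:,::-1]
    if n=="scene": im=cv2.resize(im[120:270,190:350],None,fx=4,fy=4,interpolation=2)
    else: im=cv2.resize(im[145:265,230:360],None,fx=5,fy=5,interpolation=2)
    cv2.imwrite(f"pics/{n}3.png",im)
    r=trace("pawl_knob",p);print([(x["point"],x["confidence"]) for x in r[:2]])
est()
E
```

```text
t: 7.75
tcp_pos: [604.1, -22.4, 249.3]
orientation: [[-0.02, 1.0, 0.001], [1.0, 0.02, 0.0], [0.0, 0.001, -1.0]]
wrist_force: [4.0, 1.8, -2.2]
width: 12.5
t 7.75 tcp [604.1 -22.4 249.3] F [ 4.   1.8 -2.2] M [ 0.32 -0.67 -0.05] w 12.48163835406221
[]
[([222.3, 235.5], 0.78)]
t 7.95 tcp [604.2 -22.4 249.1] F [ 4.   2.8 -0.5] M [ 0.34 -0.78 -0.11] w 12.369209144958784
```

View pics/scene3.png

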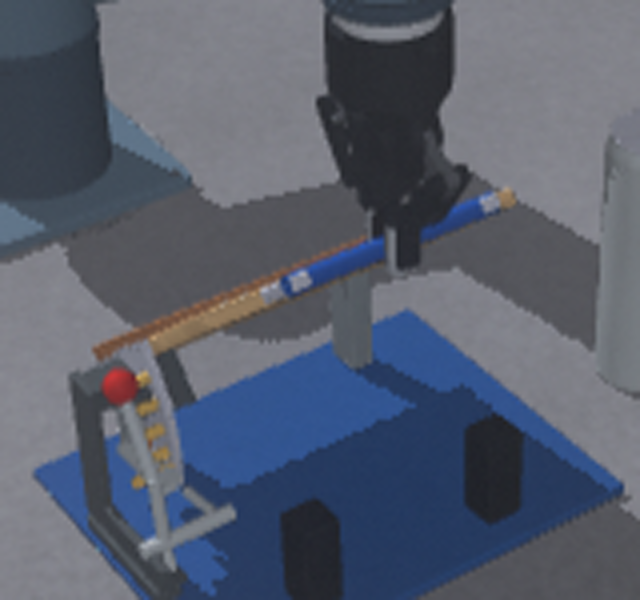

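View pics/top3.png

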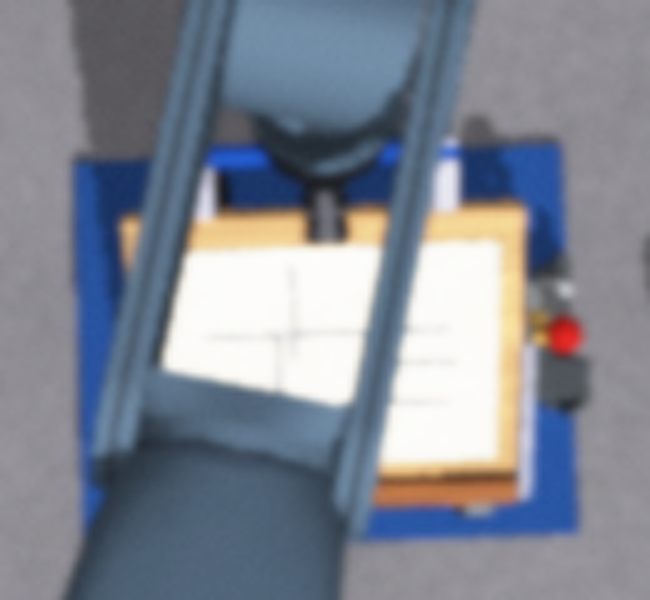

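```bash
cat > chk.py <<'E'
from h import *; from rig import *
import sys
F=[];
for i in range(3):
    p=read_camera("scene"); o=get_obs(); F.append(o["wrist_force"])
F=np.mean(F,0); p0=np.array(o["tcp_pos"])
z=(p0[2]-206.2)/260+np.sin(.513); x=(p0[0]-633.4)/260+np.cos(.513); th=np.arctan2(z,x)
print("t %.2f th %.3f r %.1f tcp"%(o["t"],th,260*np.hypot(x,z)),np.round(p0,1),"F",np.round(F,1),"tan %.1f rad %.1f"%(-F[0]*np.sin(th)+F[2]*np.cos(th),F[0]*np.cos(th)+F[2]*np.sin(th)),"w %.1f"%o["width"])
im=p["img"].astype(int);m=(im[:,:,0]>130)&(im[:,:,1]<70)&(im[:,:,2]<70);m[:190]=0;m[260:]=0;m[:,:190]=0;m[:,280:]=0
r,c=np.where(m);print("knob",c.mean().round(1),r.mean().round(1),len(c))
if len(sys.argv)>1: cv2.imwrite("pics/"+sys.argv[1],cv2.resize(p["img"][120:270,190:350,::-1],None,fx=4,fy=4,interpolation=2))
E
python3 -m handwheel '[[[1,0,-0.087,-0.097,0,0,0],[1,0,-0.087,-0.097,0,0,0],[1,0,-0.087,-0.097,0,0,0],[1,0,-0.087,-0.097,0,0,0],[1,0,-0.087,-0.097,0,0,0],[1,0,-0.088,-0.096,0,0,0],[1,0,-0.088,-0.096,0,0,0],[1,0,-0.088,-0.096,0,0,0],[1,0,0,0,0,0,0],[1,0,0,0,0,0,0]]]'; python3 chk.py
```

```text
t: 9.2
tcp_pos: [597.4, -22.5, 256.9]
orientation: [[-0.02, 1.0, 0.002], [1.0, 0.02, 0.0], [0.0, 0.002, -1.0]]
wrist_force: [4.7, 3.0, -2.5]
width: 12.7
t 9.35 th 0.752 r 261.0 tcp [597.4 -22.5 256.9] F [ 4.7  2.4 -1.6] tan -4.4 rad 2.4 w 12.6
knob 218.9 215.3 36
```

```bash
python3 -m handwheel '[[[1,0,-0.045,-0.047,0,0,0],[1,0,-0.045,-0.047,0,0,0],[1,0,-0.045,-0.047,0,0,0],[1,0,-0.045,-0.047,0,0,0],[1,0,-0.045,-0.047,0,0,0],[1,0,-0.045,-0.047,0,0,0],[1,0,-0.045,-0.047,0,0,0],[1,0,-0.045,-0.047,0,0,0],[1,0,0,0,0,0,0],[1,0,0,0,0,0,0]]]'; python3 chk.py
```

```text
t: 10.6
tcp_pos: [593.8, -22.6, 260.8]
orientation: [[-0.02, 1.0, 0.002], [1.0, 0.02, 0.0], [0.0, 0.002, -1.0]]
wrist_force: [5.3, 2.6, -0.7]
width: 12.2
t 10.75 th 0.773 r 261.1 tcp [593.8 -22.6 260.8] F [ 5.   2.7 -1.1] tan -4.3 rad 2.8 w 12.6
knob 221.1 216.5 35
```

```bash
python3 -m handwheel '[[[1,0,-0.046,-0.046,0,0,0],[1,0,-0.046,-0.046,0,0,0],[1,0,-0.046,-0.046,0,0,0],[1,0,-0.046,-0.046,0,0,0],[1,0,-0.046,-0.046,0,0,0],[1,0,-0.046,-0.046,0,0,0],[1,0,-0.046,-0.046,0,0,0],[1,0,-0.046,-0.046,0,0,0],[1,0,0,0,0,0,0],[1,0,0,0,0,0,0]]]'; python3 chk.py
```

```text
t: 12.0
tcp_pos: [590.2, -22.6, 264.5]
orientation: [[-0.02, 1.0, 0.002], [1.0, 0.02, 0.0], [0.0, 0.002, -1.0]]
wrist_force: [5.0, 2.9, -0.9]
width: 12.6
t 12.15 th 0.792 r 261.1 tcp [590.2 -22.6 264.5] F [ 4.8  3.1 -1.6] tan -4.5 rad 2.3 w 12.3
knob 222.7 217.7 38
```

```bash
python3 -m handwheel '[[[1,0,-0.047,-0.045,0,0,0],[1,0,-0.047,-0.045,0,0,0],[1,0,-0.047,-0.045,0,0,0],[1,0,-0.047,-0.045,0,0,0],[1,0,-0.047,-0.045,0,0,0],[1,0,-0.047,-0.045,0,0,0],[1,0,-0.047,-0.045,0,0,0],[1,0,-0.047,-0.045,0,0,0],[1,0,0,0,0,0,0],[1,0,0,0,0,0,0]]]'; python3 chk.py s5.png
```

```text
t: 13.4
tcp_pos: [586.5, -22.7, 268.3]
orientation: [[-0.02, 1.0, 0.002], [1.0, 0.02, 0.0], [0.0, 0.002, -1.0]]
wrist_force: [5.6, 3.6, -0.2]
width: 12.6
t 13.55 th 0.813 r 261.3 tcp [586.5 -22.7 268.4] F [4.9 2.9 0.2] tan -3.4 rad 3.5 w 12.4
knob 224.1 218.9 38
```

View pics/s5.png

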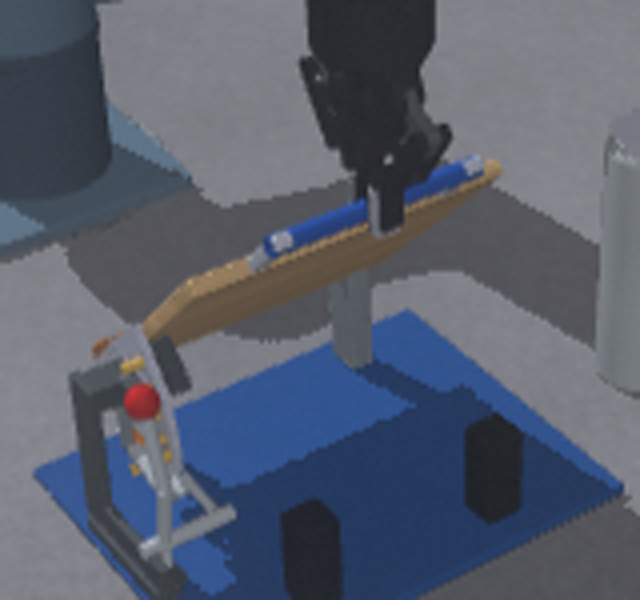

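The knob has moved outward, from about (219,215) to (224,219). The board is nudging the pawl over, and no stop force shows yet.

```bash
python3 -m handwheel '[[[1,0,-0.048,-0.044,0,0,0],[1,0,-0.048,-0.044,0,0,0],[1,0,-0.048,-0.044,0,0,0],[1,0,-0.048,-0.044,0,0,0],[1,0,-0.048,-0.044,0,0,0],[1,0,-0.048,-0.044,0,0,0],[1,0,0,0,0,0,0],[1,0,0,0,0,0,0],[1,0,0,0,0,0,0],[1,0,0,0,0,0,0]]]'; python3 chk.py s6.png
```

```text
t: 14.8
tcp_pos: [583.7, -22.7, 271.2]
orientation: [[-0.02, 1.0, 0.003], [1.0, 0.02, 0.0], [0.0, 0.003, -1.0]]
wrist_force: [4.4, 2.6, 1.8]
width: 12.6
t 14.95 th 0.828 r 261.5 tcp [583.7 -22.7 271.2] F [5.  3.2 0.6] tan -3.3 rad 3.8 w 12.4
knob 225.1 219.9 36
```

```bash
python3 -m handwheel '[[[1,0,-0.048,-0.044,0,0,0],[1,0,-0.048,-0.044,0,0,0],[1,0,-0.048,-0.044,0,0,0],[1,0,-0.048,-0.044,0,0,0],[1,0,-0.048,-0.044,0,0,0],[1,0,-0.048,-0.044,0,0,0],[1,0,0,0,0,0,0],[1,0,0,0,0,0,0],[1,0,0,0,0,0,0],[1,0,0,0,0,0,0]]]'; python3 chk.py s7.png
```

```text
t: 16.2
tcp_pos: [580.8, -22.7, 273.8]
orientation: [[-0.02, 1.0, 0.003], [1.0, 0.02, 0.0], [0.0, 0.003, -1.0]]
wrist_force: [4.6, 2.9, 0.5]
width: 12.5
t 16.35 th 0.843 r 261.5 tcp [580.8 -22.8 273.8] F [5.3 3.4 0.4] tan -3.7 rad 3.8 w 12.7
knob 226.2 220.9 40
```

View pics/s7.png

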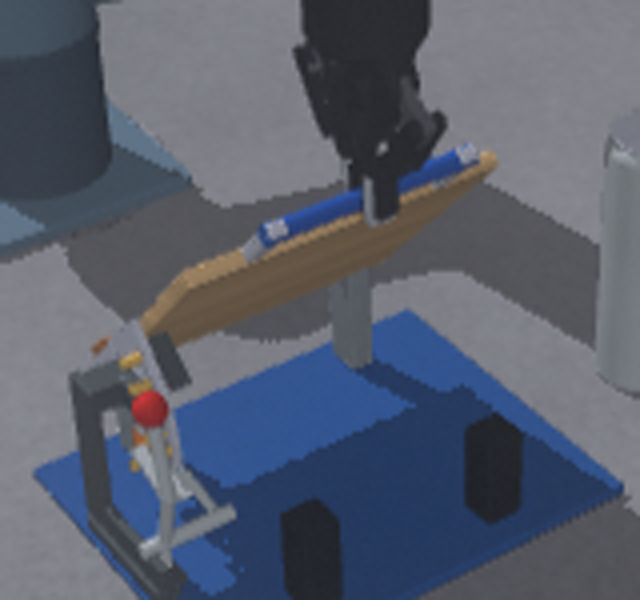

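```bash
python3 -m handwheel '[[[1,0,-0.048,-0.043,0,0,0],[1,0,-0.048,-0.043,0,0,0],[1,0,-0.048,-0.043,0,0,0],[1,0,-0.048,-0.043,0,0,0],[1,0,-0.048,-0.043,0,0,0],[1,0,0,0,0,0,0],[1,0,0,0,0,0,0],[1,0,0,0,0,0,0],[1,0,0,0,0,0,0],[1,0,0,0,0,0,0]]]'; python3 chk.py s8.png
```

```text
t: 17.6
tcp_pos: [578.8, -22.8, 275.7]
orientation: [[-0.02, 1.0, 0.003], [1.0, 0.02, 0.0], [0.0, 0.003, -1.0]]
wrist_force: [5.8, 4.0, -1.3]
width: 12.5
t 17.75 th 0.854 r 261.5 tcp [578.8 -22.8 275.7] F [ 6.9  3.3 -1.4] tan -6.2 rad 3.5 w 12.5
knob 226.8 221.6 38
```

Stop contact is felt at about 0.85 by my estimate, with the tangential force 2.4 N higher. I'll use finer steps from here.

```bash
python3 -m handwheel '[[[1,0,-0.03,-0.026,0,0,0],[1,0,-0.03,-0.026,0,0,0],[1,0,-0.03,-0.026,0,0,0],[1,0,-0.03,-0.026,0,0,0],[1,0,0,0,0,0,0],[1,0,0,0,0,0,0],[1,0,0,0,0,0,0],[1,0,0,0,0,0,0],[1,0,0,0,0,0,0],[1,0,0,0,0,0,0]]]'; python3 chk.py s9.png
```

```text
t: 19.0
tcp_pos: [577.7, -22.8, 276.8]
orientation: [[-0.02, 1.0, 0.004], [1.0, 0.02, 0.0], [0.0, 0.004, -1.0]]
wrist_force: [7.1, 3.0, 0.1]
width: 12.5
t 19.15 th 0.859 r 261.6 tcp [577.7 -22.8 276.8] F [ 6.8  3.2 -0.5] tan -5.5 rad 4.0 w 12.8
knob 227.1 221.9 39
```

```bash
python3 -m handwheel '[[[1,0,-0.03,-0.026,0,0,0],[1,0,-0.03,-0.026,0,0,0],[1,0,-0.03,-0.026,0,0,0],[1,0,-0.03,-0.026,0,0,0],[1,0,0,0,0,0,0],[1,0,0,0,0,0,0],[1,0,0,0,0,0,0],[1,0,0,0,0,0,0],[1,0,0,0,0,0,0],[1,0,0,0,0,0,0]]]'; python3 chk.py s10.png
```

```text
t: 20.4
tcp_pos: [576.6, -22.8, 277.7]
orientation: [[-0.02, 1.0, 0.004], [1.0, 0.02, 0.0], [0.0, 0.004, -1.0]]
wrist_force: [7.7, 3.2, -1.7]
width: 12.7
t 20.55 th 0.865 r 261.7 tcp [576.6 -22.8 277.7] F [ 7.4  3.5 -1.8] tan -6.8 rad 3.4 w 12.1
knob 237.4 236.2 40
```

View pics/s10.png

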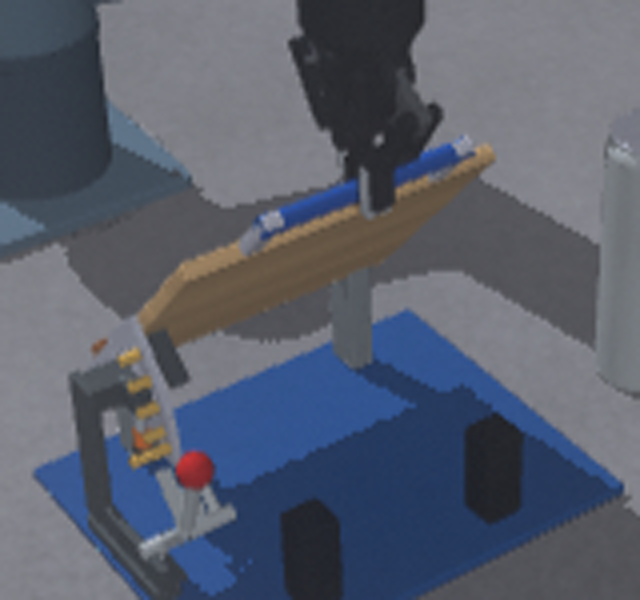

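```bash
python3 -c "
from h import *
arc([.865-.03*i for i in range(11)])"
```

```text
th0.835 y 0.59 z 0.51
th0.805 y 0.57 z 0.53
th0.775 y 0.55 z 0.55
th0.745 y 0.54 z 0.57
th0.715 y 0.52 z 0.58
th0.685 y 0.50 z 0.60
th0.655 y 0.48 z 0.61
th0.625 y 0.47 z 0.63
th0.595 y 0.45 z 0.64
th0.565 y 0.43 z 0.65
```

```bash
python3 -m handwheel '[[[1,0,0.3,0.26,0,0,0],[1,0,0.59,0.52,0,0,0],[1,0,0.56,0.54,0,0,0],[1,0,0.54,0.56,0,0,0],[1,0,0.53,0.57,0,0,0],[1,0,0.51,0.59,0,0,0],[1,0,0.49,0.61,0,0,0],[1,0,0.47,0.62,0,0,0],[1,0,0.45,0.63,0,0,0],[1,0,0.2,0.3,0,0,0]]]'; python3 chk.py s11.png
```

```text
t: 21.8
tcp_pos: [622.2, -22.2, 225.0]
orientation: [[-0.02, 1.0, 0.001], [1.0, 0.02, -0.0], [-0.0, 0.001, -1.0]]
wrist_force: [5.4, 1.8, 1.7]
width: 12.2
t 21.95 th 0.597 r 260.4 tcp [622.1 -22.2 225.1] F [5.5 2.8 0.7] tan -2.5 rad 5.0 w 12.5
knob 237.4 236.2 40
```

View pics/s11.png

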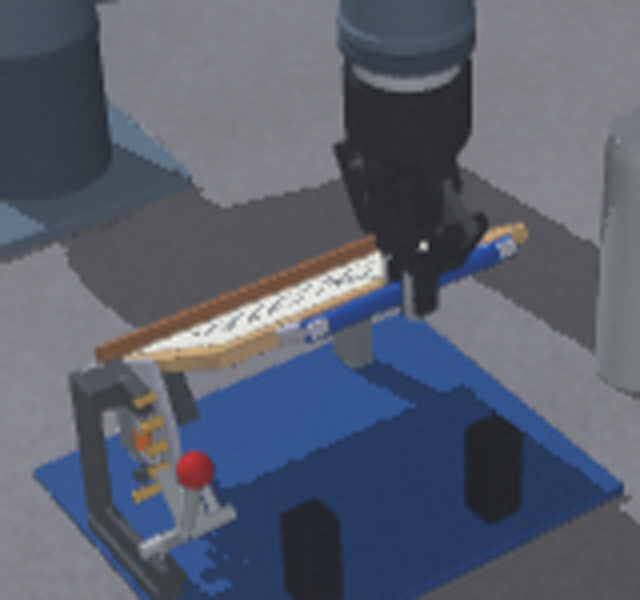

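```bash
python3 -c "
from h import *
arc([.597-.03*i for i in range(11)])"
```

```text
th0.567 y 0.43 z 0.65
th0.537 y 0.41 z 0.66
th0.507 y 0.39 z 0.68
th0.477 y 0.37 z 0.69
th0.447 y 0.35 z 0.70
th0.417 y 0.33 z 0.71
th0.387 y 0.31 z 0.72
th0.357 y 0.28 z 0.73
th0.327 y 0.26 z 0.73
th0.297 y 0.24 z 0.74
```

```bash
python3 -m handwheel '[[[1,0,0.27,0.34,0,0,0],[1,0,0.46,0.65,0,0,0],[1,0,0.42,0.67,0,0,0],[1,0,0.4,0.69,0,0,0],[1,0,0.37,0.7,0,0,0],[1,0,0.34,0.7,0,0,0],[1,0,0.32,0.71,0,0,0],[1,0,0.3,0.72,0,0,0],[1,0,0.28,0.73,0,0,0],[1,0,0.13,0.38,0,0,0]]]'; python3 chk.py
```

```text
t: 23.2
tcp_pos: [653.9, -21.8, 161.3]
orientation: [[-0.02, 1.0, -0.002], [1.0, 0.02, -0.0], [-0.0, -0.002, -1.0]]
wrist_force: [-2.2, -0.2, -2.2]
width: 12.4
t 23.35 th 0.325 r 260.5 tcp [653.7 -21.7 161.6] F [-3.  -0.9 -3.8] tan -2.6 rad -4.0 w 12.6
knob 237.5 236.1 40
```

```bash
python3 -c "
from h import *
arc([.325-.025*i for i in range(11)])"
```

```text
th0.300 y 0.20 z 0.62
th0.275 y 0.18 z 0.62
th0.250 y 0.17 z 0.63
th0.225 y 0.15 z 0.63
th0.200 y 0.14 z 0.64
th0.175 y 0.12 z 0.64
th0.150 y 0.11 z 0.64
th0.125 y 0.09 z 0.64
th0.100 y 0.07 z 0.65
th0.075 y 0.06 z 0.65
```

```bash
python3 -m handwheel '[[[1,0,0.05,0.32,0,0,0],[1,0,0.14,0.62,0,0,0],[1,0,0.14,0.63,0,0,0],[1,0,0.13,0.63,0,0,0],[1,0,0.11,0.64,0,0,0],[1,0,0.1,0.64,0,0,0],[1,0,0.09,0.64,0,0,0],[1,0,0.07,0.64,0,0,0],[1,0,0.05,0.4,0,0,0],[1,0,0,0,0,0,0]]]'; python3 chk.py s12.png
```

```text
t: 24.6
tcp_pos: [665.0, -21.6, 110.7]
orientation: [[-0.02, 1.0, 0.004], [1.0, 0.02, -0.0], [-0.0, 0.004, -1.0]]
wrist_force: [6.9, -0.3, -1.8]
width: 12.3
t 24.75 th 0.125 r 260.1 tcp [665.  -21.6 110.9] F [ 6.1 -1.4 -1.6] tan -2.3 rad 5.9 w 12.2
knob 228.2 222.8 40
```

View pics/s12.png

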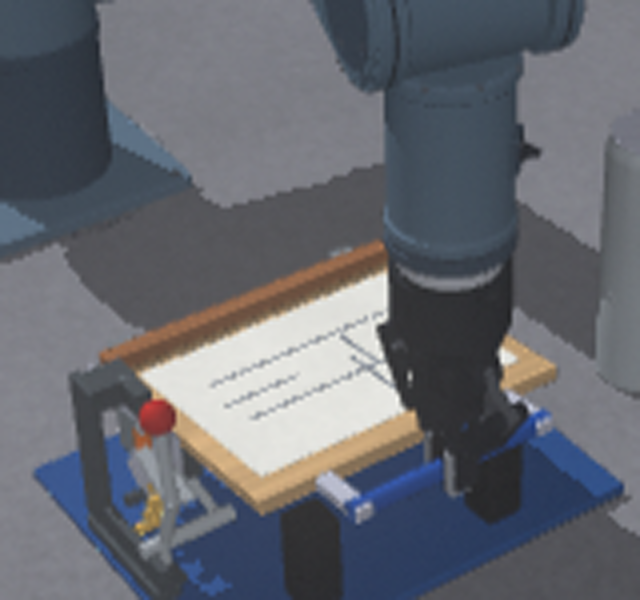

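```bash
python3 -m handwheel '[[[1,0,0.06,0.36,0,0,0],[1,0,0.06,0.36,0,0,0],[1,0,0.05,0.36,0,0,0],[1,0,0.04,0.36,0,0,0],[1,0,0.03,0.36,0,0,0],[1,0,0.02,0.36,0,0,0],[1,0,0.01,0.36,0,0,0],[1,0,0,0.3,0,0,0],[1,0,0,0,0,0,0],[1,0,0,0,0,0,0]]]'; python3 chk.py s13.png
```

```text
t: 26.0
tcp_pos: [666.8, -21.6, 82.3]
orientation: [[-0.02, 1.0, 0.002], [1.0, 0.02, -0.0], [-0.0, 0.002, -1.0]]
wrist_force: [5.3, -1.8, -2.4]
width: 12.2
t 26.15 th 0.014 r 260.0 tcp [666.8 -21.5  82.3] F [ 5.4 -2.2 -2.2] tan -2.2 rad 5.4 w 11.9
knob 218.7 215.1 35
```

View pics/s13.png

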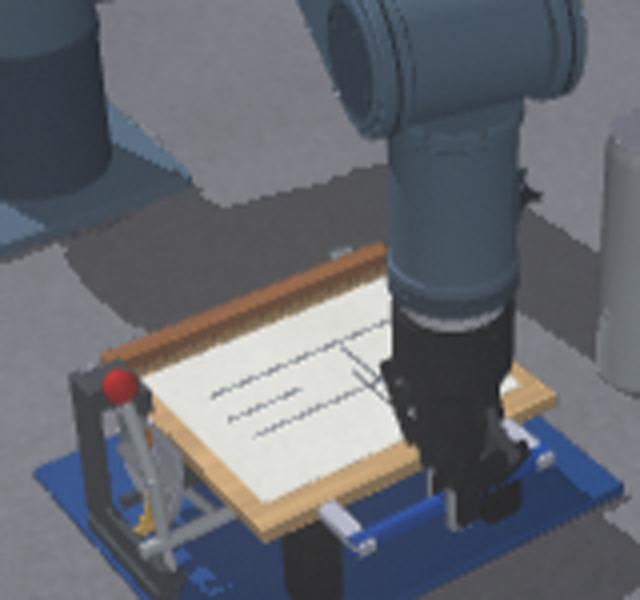

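```bash
python3 -m handwheel '[[[1,0,0.04,0.1,0,0,0],[1,0,0.04,0.1,0,0,0],[1,0,0.02,0.1,0,0,0],[1,0,0,0.1,0,0,0],[1,0,0,0.1,0,0,0],[1,0,0,0,0,0,0],[1,0,0,0,0,0,0],[1,0,0,0,0,0,0],[1,0,0,0,0,0,0],[1,0,0,0,0,0,0]]]'; python3 chk.py s14.png
```

```text
t: 27.4
tcp_pos: [666.8, -21.5, 79.4]
orientation: [[-0.02, 1.0, 0.001], [1.0, 0.02, -0.001], [-0.001, 0.001, -1.0]]
wrist_force: [-0.8, -2.8, 9.0]
width: 12.4
t 27.55 th 0.003 r 260.0 tcp [666.9 -21.5  79.4] F [-0.9 -2.   8.6] tan 8.6 rad -0.9 w 12.3
knob 218.7 215.1 35
```

```bash
python3 -c "
from h import *
arc([0.0+.025*i for i in range(18)])"
```

```text
th0.025 y -0.01 z -0.65
th0.050 y -0.02 z -0.65
th0.075 y -0.04 z -0.65
th0.100 y -0.06 z -0.65
th0.125 y -0.07 z -0.65
th0.150 y -0.09 z -0.64
th0.175 y -0.11 z -0.64
th0.200 y -0.12 z -0.64
th0.225 y -0.14 z -0.64
th0.250 y -0.15 z -0.63
th0.275 y -0.17 z -0.63
th0.300 y -0.18 z -0.62
th0.325 y -0.20 z -0.62
th0.350 y -0.22 z -0.61
th0.375 y -0.23 z -0.61
th0.400 y -0.25 z -0.60
th0.425 y -0.26 z -0.60
```

```bash
python3 -m handwheel '[[[1,0,0,-0.3,0,0,0],[1,0,-0.01,-0.55,0,0,0],[1,0,-0.02,-0.65,0,0,0],[1,0,-0.04,-0.65,0,0,0],[1,0,-0.06,-0.65,0,0,0],[1,0,-0.07,-0.65,0,0,0],[1,0,-0.09,-0.64,0,0,0],[1,0,-0.11,-0.64,0,0,0],[1,0,-0.12,-0.64,0,0,0],[1,0,-0.14,-0.64,0,0,0]]]'; python3 chk.py s15.png
```

```text
t: 28.8
tcp_pos: [660.7, -21.6, 137.1]
orientation: [[-0.02, 1.0, 0.001], [1.0, 0.02, -0.0], [-0.0, 0.001, -1.0]]
wrist_force: [5.0, -3.3, -3.6]
width: 12.7
t 28.95 th 0.228 r 260.5 tcp [660.6 -21.6 137.4] F [ 4.1 -3.3 -3.4] tan -4.3 rad 3.2 w 12.3
knob 218.7 215.3 36
```

```bash
python3 -m handwheel '[[[1,0,-0.14,-0.63,0,0,0],[1,0,-0.16,-0.63,0,0,0],[1,0,-0.18,-0.62,0,0,0],[1,0,-0.19,-0.62,0,0,0],[1,0,-0.21,-0.61,0,0,0],[1,0,-0.23,-0.61,0,0,0],[1,0,-0.24,-0.6,0,0,0],[1,0,-0.24,-0.58,0,0,0],[1,0,0,0,0,0,0],[1,0,0,0,0,0,0]]]'; python3 chk.py s16.png
```

```text
t: 30.2
tcp_pos: [645.0, -21.8, 186.3]
orientation: [[-0.02, 1.0, 0.001], [1.0, 0.02, -0.0], [-0.0, 0.001, -1.0]]
wrist_force: [4.7, -3.2, -2.2]
width: 12.4
t 30.35 th 0.424 r 261.3 tcp [645.  -21.8 186.2] F [ 5.2 -2.7 -1.9] tan -3.8 rad 4.0 w 12.6
knob 219.7 215.7 38
```

View pics/s16.png

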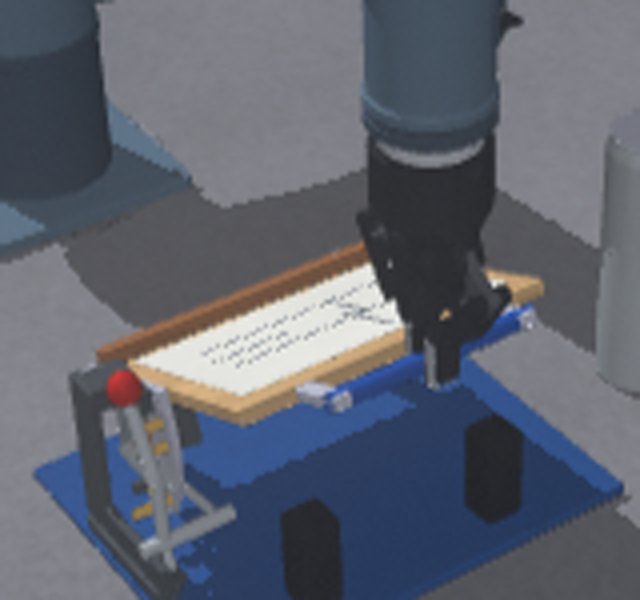

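```bash
python3 -m handwheel '[[[1,0,0.11,0.22,0,0,0],[1,0,0.11,0.22,0,0,0],[1,0,0.1,0.22,0,0,0],[1,0,0.1,0.22,0,0,0],[1,0,0.1,0.22,0,0,0],[1,0,0.09,0.22,0,0,0],[1,0,0.09,0.22,0,0,0],[1,0,0.09,0.22,0,0,0],[1,0,0,0,0,0,0],[1,0,0,0,0,0,0]]]'; python3 chk.py
```

```text
t: 31.6
tcp_pos: [651.7, -21.7, 169.3]
orientation: [[-0.02, 1.0, -0.001], [1.0, 0.02, -0.0], [-0.0, -0.001, -1.0]]
wrist_force: [-3.3, -3.3, 3.2]
width: 12.4
t 31.75 th 0.354 r 261.1 tcp [651.7 -21.7 169.2] F [-3.2 -3.7  4.3] tan 5.2 rad -1.5 w 12.3
knob 218.7 215.3 34
```

```bash
python3 -m handwheel '[[[0.9,0,0,0,0,0,0],[0.65,0,0,0,0,0,0],[0.65,0,0,0,0,0,0],[0.65,0,0.1,0,0,0,0],[0.65,0,0.1,-0.1,0,0,0],[0.65,0,0,-0.5,0,0,0],[0.65,0,0,-1,0,0,0],[0.65,0,0,-1.5,0,0,0],[0.65,0,0,-2,0,0,0],[0.65,0,0,-2,0,0,0]]]' 20; python3 chk.py s17.png
```

```text
t: 33.0
tcp_pos: [654.5, -21.6, 242.0]
orientation: [[-0.02, 1.0, 0.001], [1.0, 0.02, -0.0], [-0.0, 0.001, -1.0]]
wrist_force: [-0.2, -0.8, -0.9]
width: 29.9
t 33.15 th 0.583 r 297.4 tcp [655.2 -21.8 242.3] F [-0.1 -0.2  0.6] tan 0.6 rad 0.2 w 30.0
knob 218.6 215.1 36
```

View pics/s17.png

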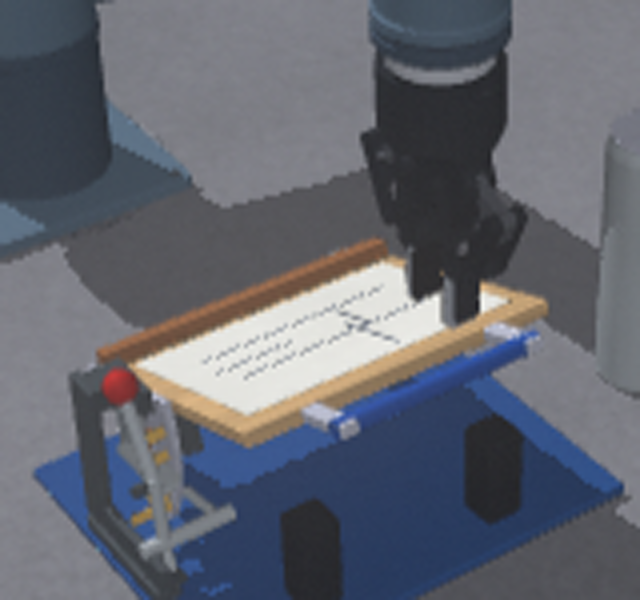

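```bash
python3 -m handwheel '[[[0.65,0,0,-2,0,0,0],[0.65,0,0,-3,0,0,0],[0.65,0,0,-3,0,0,0],[0.65,0,0,-2,0,0,0],[0.65,0,0,-1,0,0,0],[0.65,0,0,0,0,0,0],[0.65,0,0,0,0,0,0],[0.65,0,0,0,0,0,0],[0.65,0,0,0,0,0,0],[0.65,0,0,0,0,0,0]]]'
python3 - <<'E'
from h import *; from rig import *
w=read_camera("wrist");s=read_camera("scene")
for n,p in(("w",w),("s",s)): cv2.imwrite(f"pics/f_{n}.png",p["img"][:,:,::-1])
def bar(th,sg): 
    b=np.array([406.9+260*np.cos(th),-21.6,95+260*np.sin(th)]);return b+sg*76*np.array([-.018,1,0])
for th in(.28,.31,.34,.36,.38): print(th,proj(s,[bar(th,1),bar(th,-1)]).round(1).tolist(),proj(w,[bar(th,1),bar(th,-1)]).round(1).tolist())
cv2.imwrite("pics/f_sz.png",cv2.resize(s["img"][165:285,195:350,::-1],None,fx=5,fy=5,interpolation=2))
r=[(k,trace(k,s)) for k in("flask_mid","mug_mid")]
print([(k,x[0]["point"]) for k,x in r if x]);est()
E
```

```text
t: 34.4
tcp_pos: [654.2, -21.6, 349.7]
orientation: [[-0.02, 1.0, -0.0], [1.0, 0.02, 0.0], [0.0, -0.0, -1.0]]
wrist_force: [0.2, -0.4, -0.5]
width: 30.1
0.28 [[324.2, 211.0], [276.0, 233.3]] [[280.1, 119.0], [279.4, 256.7]]
0.31 [[323.7, 208.3], [275.4, 230.5]] [[277.8, 118.9], [277.5, 259.4]]
0.34 [[323.2, 205.6], [274.7, 227.6]] [[275.3, 118.8], [275.2, 262.2]]
0.36 [[322.8, 203.7], [274.3, 225.7]] [[273.4, 118.7], [273.6, 264.2]]
0.38 [[322.4, 201.9], [273.8, 223.8]] [[271.3, 118.6], [271.8, 266.1]]
[('flask_mid', [103.2, 282.9]), ('mug_mid', [379.3, 224.7])]
t 34.6 tcp [654.3 -21.5 350. ] F [-0.2  0.2  0.1] M [-0.01 -0.    0.02] w 29.965974589841686
```

View pics/f_sz.png

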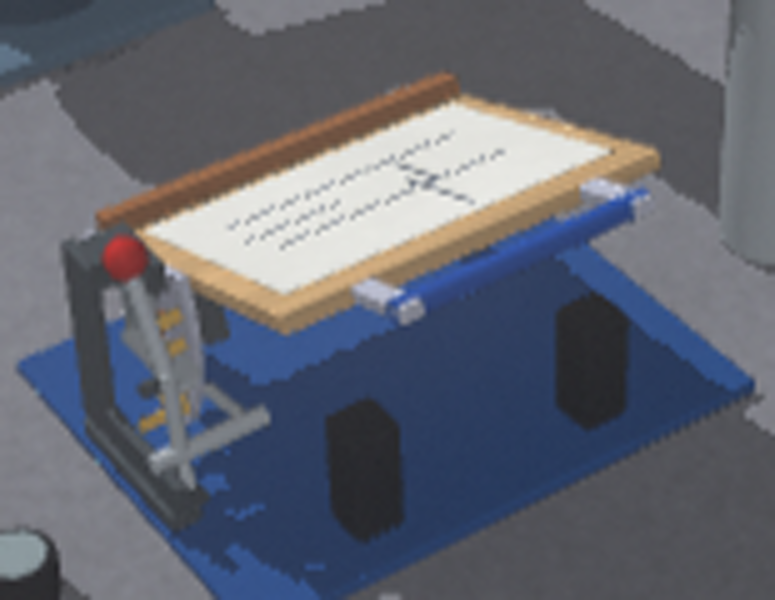

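View pics/f_s.png

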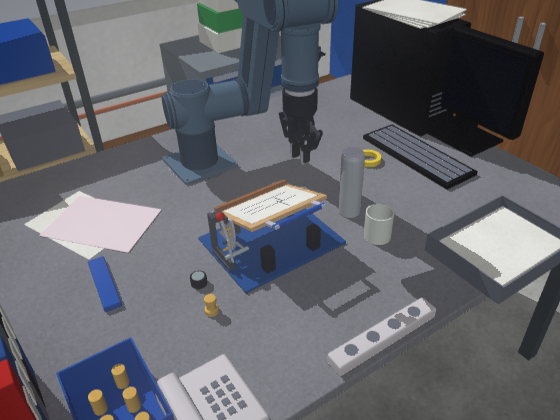

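The bar ends sit at about (323,205) and (276,227), which matches a tilt of about 0.345. The knob is at its ready position and the bystanders are where they were.

```bash
python3 -c "
from rig import *;print(hand_in())"
```

```text
the job is handed in; nothing more can be done
None
```

The job is handed in, at about 35 s of the 67 s allowed. The board rests on its second notch from flat, with the gripper clear of it. `hand_in()` gave no verdict, so what follows is from my own checks.

- **Raising:** I took the bar and raised the board in small steps to about 0.86 rad, where the spring stop added roughly 2–3 N at the bar. The pawl flipped by itself, with the knob jumping from (227,222) to (237,236) in the scene view. That extra force is well under the 7–10 N that would count as forcing the stop.
- **Lowering:** I guided the board down until it pressed on its rests, at an estimated tilt of about 0.00. The commanded rate stayed near 0.25 rad/s or below. The knob was back at its ready position, (219,215).
- **Setting the notch:** I raised it to about 0.42 rad and let it sink onto the notch. The bar force reversed there, which showed the pawl was carrying the board, and I opened the fingers and lifted away.
- **Last checks:**
  - The tilt is about 0.345 rad from the camera and 0.35 from the arm, both inside 0.28–0.38.
  - The pawl leans in, and the wrist force is near zero.
  - By eye, the bystanders in the scene view are where they started.

**Disagreements:**
- In the last picture the network put the flask at (103,283), where the blue case lies. The picture itself shows the flask unmoved at about (351,183), so I went by the picture.
- Radial force at the bar wandered by about ±6 N, because my estimate of the arc was off by a millimetre or two. I corrected for it on the way down.

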